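# Park the bark scraper in its sloping rack slot

## Robot

A 6-joint arm with a two-finger parallel gripper is mounted at the origin on the work surface. World frame = base frame: x ahead of the robot, y to its left, z up, the work surface at z = 0. Lengths are in m, angles in rad, forces in N, time in s.
With the tool pointing down it reaches from about 0.425 to 0.95 m from the base axis. Payload 3.5 kg.
Tool frame: the origin (TCP) lies midway between the tips of the shut fingers; the grasp point (between the pads) lies 19 mm behind it; z points along the fingers, y is the line along which they close (so a half turn about z gives the same grasp; the last joint's range is limited). The gripper opens to 85 mm and grips with 20 to 120 N. Pads are 22 mm wide; open, the fingers measure 114 mm over their backs; the gripper's body (76 mm by 85 mm) begins 54 mm behind the grasp point. The pads swing forward as they close: fully open they stand 13 mm farther back than shut.
Start: joints at [-1.494, 0.286, 1.577, -0, 1.279, -0.15], TCP at [0.152, -0.658, 0.231] pointing down, gripper open.
Joint ranges: [-2.77, 2.77], [-0.9, 2.22], [0.21, 2.48], [-1.53, 4.67], [0.24, 2.81], [-2.84, 2.84]. Speed limits (rad/s): [2.79, 2.79, 3.14, 3.14, 3.14, 3.14].

## Interface

Orientations are given as a unit quaternion [x, y, z, w].
In Python, from plant import ctrl gives the robot as it stands.
- The arm moves only by the tool move_arm, never from a script. Its argument "plan" is a list of rows, each an object of numbers: "x", "y", "z": the shift along the tool's x, y, z in m; "yaw": the turn about the tool's z in rad; "fingers": the closure, from 0 (fully open) to 1 (shut). In form: [{"x": .., "y": .., "z": .., "yaw": .., "fingers": ..}, ...]. A call has 1 to 5 rows; each row is the pose to reach, as a shift and turn from the pose commanded when the call began, along the tool's axes at that moment; what a row does not reach only later rows make up. A row lasts 1/10 s, in which the tool goes at most 50 mm and 8.59 degrees, less where a joint would pass 70% of its speed; a pose out of reach is approached as far as the arm can. A call with a gripper value outside its range is refused whole. The fingers move at their own pace and stop on an object; "force" is the grip in N (left out, the last holds). Time passes only in rows, so rows that repeat a pose let the fingers close. It gives the time, the measured TCP pose, the force, the opening and the grip force at its end, in the units of the state.
- ctrl.get_state(): the state, without advancing time (a new reading comes with each control period).
- ctrl.read_camera(name): name is "scene" or "side" or "wrist"; returns the picture (480x640x3 uint8, red, green, blue); there is no depth.
- ctrl.camera_model(name): a dict with "intrinsics" (3x3 intrinsics, pixels), "distortion" ([k1, k2, p1, p2, k3] as OpenCV has them; the pictures are not rectified), "cam_to_world" (4x4, takes a point from camera to world coordinates); the wrist camera has in their place "tool_from_camera" (4x4, takes a point from camera to tool coordinates, whose origin is the TCP and whose axes are the flange's). Camera axes: x right, y up, looking along -z (the intrinsics and any distortion apply to the point x, -y, -z); pixel columns grow to the right and rows downward; lengths in m; the calibration is good to about 2 mm. A picture is of the moment at which its call begins: read the wrist's pose just before it. camera_model takes no time and is no camera call.
- ctrl.sign_off(): hands the job in; it is judged then, once.
The state is a dict: "time": time; "qpos": joint angles; "dq": joint speeds; "joint_efforts": joint torques, N m; "eef_pos": TCP position; "tcp_rot": TCP orientation; "contact_force": force on the tool from outside, world axes, zero at the start; "wrist_torque": the same for the moment, N m; "opening": opening from 0.0 (shut) to 1.0 (fully open); "finger_force": force on a finger pad.
Only numpy, scipy, OpenCV 4.12 (cv2) and the standard library are available. Lean on these libraries where they do the work, as an engineer would, in place of code of your own. Each camera call takes 0.05 s, during which the arm holds its last target. There are 200 camera calls.

## Task

Put the green-handled scraper lying on the desk away in the empty slot of the sloping wooden rack: slide its blade edgewise in between the two orange guide cheeks until it is fully home against the end of the slot, and let go so that it stays parked there. Seat it gently rather than ramming it, and leave the other things on the desk where they are.

Things in the scene. Friction and masses are not known exactly. Their poses are not given: they have to be found in the camera images.
- scraper: Scraper lying flat, blade towards the robot; 203 mm long, 140 g, balances at its origin. Origin: centre line, underside of the handle; x from blade to handle end, y across, z up. Green handle 22 mm wide (y), 20 thick (z), x -32 to 78 mm; steel blade 36 wide, 4 thick, x -125 to -35, mid-plane 10 mm above the handle's underside.
- scraper_tip (a point): Middle of the blade's front edge: at (-125, 0, +10) mm in the scraper's frame, same axes as the scraper.
- rack: Fixed wooden rack 115 x 190 mm, 100 mm high: two slots side by side, sloping down towards the robot at 40 degrees, mouths facing away from it. The +y slot, 95 mm beside the empty one, holds a blue-handled scraper (part of the rack; handle 22 mm wide, ends 188 mm up the slope from the slot's end). Origin: on the desk under the rack; x level, out of the mouths.
- slot: Frame of the empty slot. Origin: on its floor, at the closed end, 35 mm above the desk. x out along the slope (40 degrees up), y across, z square off the floor. 60 mm deep, 6.5 high, 40 wide between two orange guide cheeks (10 mm wide each), set together by hand anywhere within 12 mm either side of y = 0: not measured, look or feel for the gap. Home: tip at x = 0, axes matching.
- slot_mouth (a point): Middle of the mouth if the guide were central: (60, 0, 3.25) mm in the slot's frame, same axes. The floor runs on as an open ledge to x = 78. Roof: aluminium cover (top 14.5 mm off the floor), ending at the mouth in a 3 mm flared lip that reaches 9 mm beyond, its underside rising to 11 mm. Orange clamp heads, 5 mm high on the cover, stand right over the cheeks.
- dish: Small glass dish, 54 mm across, 16 mm high, beside the scraper's blade; leave alone. Origin: centre of underside.
- vial: Glass vial with white cap, 30 mm across, 50 mm high, beside the rack; leave alone. Origin: centre of underside.
- bottle: Amber bottle, 60 mm across, 140 mm high, at the far side of the desk; leave alone. Origin: centre of underside.
- jar: Specimen jar with green lid, 70 mm across, 90 mm high, at the far side; leave alone. Origin: centre of underside.
- fruit: Yellow-green fruit, 76 mm across, 72 mm high, at the far side; leave alone. Origin: centre of underside.
- brush: Brush lying at the far right of the desk; leave alone.
- lens: Black hand lens, 70 mm ring with a handle, 10 mm high, lying at the far left; leave alone. Origin: under the centre of the ring.
Not all that is in view belongs to the job. Leave any purple or turquoise look-alike of the scraper alone.

How it is judged:
At the end, for the whole second after the job is handed in: The scraper rests, released and still, in the empty slot with its blade tip within 5 mm of the slot's closed end, inside the slot's width and height, and its length and flat within 0.12 rad of the slot's (x of scraper_tip in the frame of slot between -0.004 and 0.005 m and y of scraper_tip in the frame of slot between -0.018 and 0.018 m and z of scraper_tip in the frame of slot between -0.002 and 0.007 m and angle between the x axis of scraper and the x axis of slot, either way round below 0.12 rad and angle between the z axis of scraper and the z axis of slot, either way round below 0.12 rad and linear speed of scraper below 0.01 m/s and angular speed of scraper below 0.1 rad/s); the robot touches nothing.
It fails at once if the scraper is rammed: it presses on the rack with more than 60 N (contact force between scraper and rack above 60 N).
It fails at once if a bystander is pushed more than 30 mm from its place (distance of any of dish, vial, bottle, jar, fruit, brush, lens from where it was at the start of the episode above 0.03 m).
It fails at once if a standing bystander is tipped over (by more than 0.5 rad) (angle between any of dish, vial, bottle, jar, fruit's own z axis and vertical above 0.5 rad).
It also fails if it takes over 51 s, if anything falls off the work surface, if the arm or the gripper's body presses on something with over 40 N, if the wrist force passes 120 N, or if a joint passes its speed limit or range.

## Working session

There is one attempt and no reset: what is moved stays moved. The work goes in short steps, Python scripts to look and compute and a tool call to move; the robot and the scene stay as the last step left them, time stands still between calls to the robot, and variables do not carry over. Pictures are saved under pics/ and viewed, at most 10 in all, crops included, and the job is handed in when it is done.

Besides the shell and the picture viewer there is one more tool, called as name(argument=value, ...) on one line, values as JSON. move_arm: Moves the arm, as the interface text tells. Its arguments: {"type":"object","properties":{"plan":{"type":"array"},"force":{"type":"number"}},"required":["plan"]}

```bash
mkdir -p pics; ls
cat > h.py <<'E'
import numpy as np, cv2
from plant import ctrl
from scipy.spatial.transform import Rotation as R
def cam(name):
    m=ctrl.camera_model(name); s=ctrl.get_state()
    K=np.array(m["intrinsics"]);D=np.array(m["distortion"],float)
    if "cam_to_world" in m: T=np.array(m["cam_to_world"])
    else:
        W=np.eye(4);W[:3,:3]=R.from_quat(s["tcp_rot"]).as_matrix();W[:3,3]=s["eef_pos"];T=W@np.array(m["tool_from_camera"])
    return K,D,T
def ray(c,uv):
    K,D,T=c
    p=cv2.undistortPoints(np.array(uv,float).reshape(-1,1,2),K,D)[:,0]
    d=np.c_[p[:,0],-p[:,1],-np.ones(len(p))]@T[:3,:3].T
    return T[:3,3],d/np.linalg.norm(d,axis=1)[:,None]
def onz(c,uv,z):
    o,d=ray(c,uv); return o+d*((z-o[2])/d[:,2])[:,None]
def proj(c,P):
    K,D,T=c
    q=(np.atleast_2d(P)-T[:3,3])@T[:3,:3]; q=q*[1,-1,-1]
    return cv2.projectPoints(q,np.zeros(3),np.zeros(3),K,D)[0][:,0]
def tri(c1,u1,c2,u2):
    o1,d1=ray(c1,u1);o2,d2=ray(c2,u2);out=[]
    for a,b in zip(d1,d2):
        t=np.linalg.lstsq(np.c_[a,-b],o2-o1,rcond=None)[0]
        p,q=o1+a*t[0],o2+b*t[1]; out.append(np.r_[(p+q)/2,np.linalg.norm(p-q)])
    return np.array(out)
def snap(name,f):
    c=cam(name);im=ctrl.read_camera(name)[:,:,::-1].copy();cv2.imwrite("pics/"+f,im);return c,im
E
python3 - <<'E'
from h import *
s=ctrl.get_state();print(s)
for n in("scene","side","wrist"):
    c,im=snap(n,n+"0.png");print(n,c[0][0,0],c[2].round(3).tolist())
E
```

```text
pics
{'time': 0.0, 'qpos': array([-1.49397287e+00,  2.87192693e-01,  1.57817281e+00, -1.07828278e-05,
        1.27855793e+00, -1.49981765e-01]), 'dq': array([-0.00038114, -0.00036462, -0.0001102 , -0.00076908,  0.00016706,
       -0.00026233]), 'joint_efforts': array([ 4.13440341e-05, -4.05978870e+01, -2.92629308e+01, -9.39733172e-05,
        5.71514087e-03,  1.21608051e-05]), 'eef_pos': array([ 0.15177255, -0.65705344,  0.2299314 ]), 'tcp_rot': array([ 9.93575961e-01,  1.13161177e-01,  3.74619092e-05, -1.16479898e-03]), 'contact_force': array([-0.41371487,  0.00089263,  0.19981675]), 'wrist_torque': array([-0.04664607, -0.03244479,  0.00584874]), 'finger_force': 0.0, 'opening': 0.9992806307458328}
scene 442.66798567793177 [[0.57, -0.543, 0.616, 1.1], [0.822, 0.392, -0.414, -0.378], [-0.017, 0.742, 0.67, 0.706], [0.0, 0.0, 0.0, 1.0]]
side 512.4599727764777 [[-0.849, 0.372, -0.375, 0.157], [-0.528, -0.61, 0.591, 0.584], [-0.009, 0.7, 0.714, 0.809], [0.0, 0.0, 0.0, 1.0]]
wrist 380.7265562783616 [[0.225, 0.935, 0.274, 0.221], [-0.974, 0.217, 0.06, -0.642], [-0.003, -0.281, 0.96, 0.373], [0.0, 0.0, 0.0, 1.0]]
```

View pics/scene0.png

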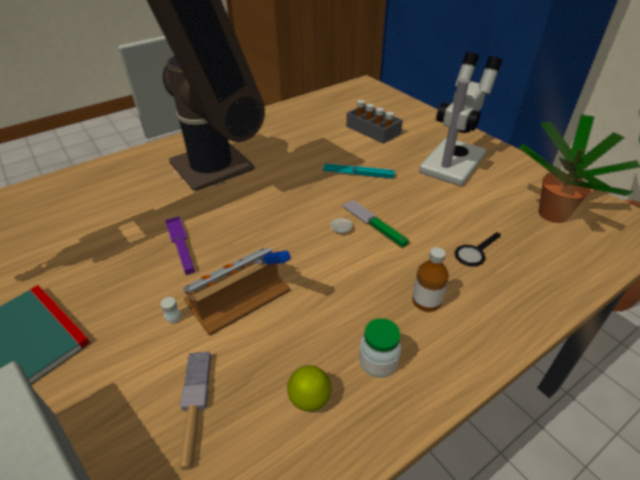

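View pics/side0.png

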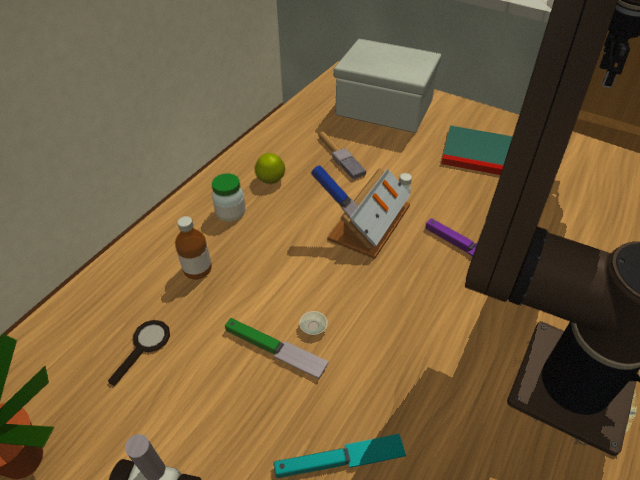

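The first two views show three scraper-like tools:
- **Green-handled:** scene (385,228), side (275,345), with a steel blade.
- **Purple:** scene (180,245), side (450,237).
- **Turquoise:** scene (360,171), side (340,455).

The green handle with the steel blade beside the glass dish fits the description. The rack is at scene (240,285) and side (370,215), with orange clamps at side (380,203) and (390,188). I'll confirm this in one enlarged crop.

Run:
```python
from h import *
im=cv2.imread("pics/side0.png")
a=cv2.resize(im[150:390,215:415],None,fx=2.5,fy=2.5,interpolation=cv2.INTER_CUBIC)
b=cv2.resize(cv2.imread("pics/scene0.png")[190:340,160:420],None,fx=1.9,fy=1.9,interpolation=cv2.INTER_CUBIC)[:, :300]
cv2.imwrite("pics/crop1.png",a)
for n in("scene","side"):
    c=cam(n);im=cv2.imread(f"pics/{n}0.png");h=cv2.cvtColor(im,cv2.COLOR_BGR2HSV)
    for nm,lo,hi in(("green",(50,120,40),(75,255,255)),("orange",(3,180,150),(11,255,255)),("blue",(105,150,60),(125,255,255))):
        m=cv2.inRange(h,np.array(lo),np.array(hi))
        k,l,st,ce=cv2.connectedComponentsWithStats(m)
        for i in range(1,k):
            if 8<st[i,4]<3000: print(n,nm,st[i].tolist(),ce[i].round(1).tolist(),onz(c,ce[i],0.015)[0].round(3).tolist())
```

```text
scene green [541, 115, 97, 80, 1942] [589.5, 153.2] [0.622, 0.918, 0.015]
scene green [520, 144, 31, 24, 174] [534.8, 155.2] [0.535, 0.781, 0.015]
scene green [370, 218, 38, 29, 381] [388.4, 231.5] [0.541, 0.209, 0.015]
scene green [365, 319, 35, 33, 916] [381.9, 334.5] [0.755, 0.001, 0.015]
scene orange [547, 185, 12, 7, 47] [553.1, 188.0] [0.663, 0.678, 0.015]
scene orange [31, 285, 10, 4, 13] [35.3, 286.4] [0.237, -0.515, 0.015]
scene blue [263, 252, 27, 12, 239] [275.9, 257.2] [0.46, -0.054, 0.015]
side green [212, 174, 28, 22, 478] [225.3, 184.1] [0.849, -0.095, 0.015]
side green [225, 318, 55, 35, 640] [252.6, 334.8] [0.537, 0.211, 0.015]
side green [0, 334, 16, 62, 471] [4.7, 357.1] [0.894, 0.497, 0.015]
side green [0, 388, 27, 39, 337] [11.2, 407.5] [0.798, 0.553, 0.015]
side green [0, 427, 30, 18, 196] [12.3, 437.3] [0.752, 0.585, 0.015]
side green [21, 430, 10, 7, 23] [25.5, 433.3] [0.739, 0.568, 0.015]
side orange [460, 158, 6, 4, 15] [462.0, 159.3] [0.397, -0.484, 0.015]
side orange [7, 408, 23, 17, 215] [20.2, 418.0] [0.769, 0.556, 0.015]
side blue [313, 166, 34, 35, 326] [330.1, 183.0] [0.635, -0.229, 0.015]
```

View pics/crop1.png

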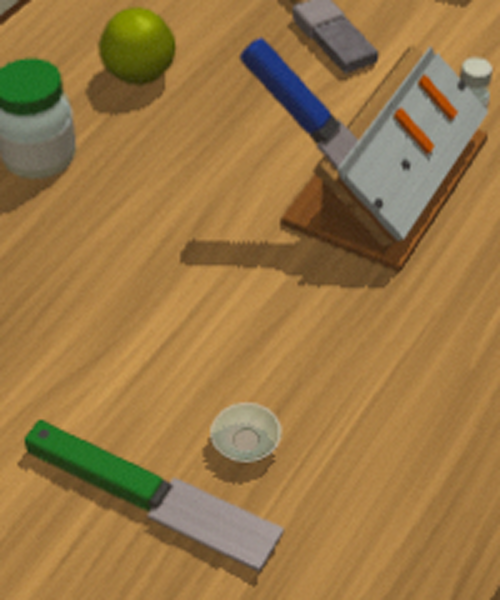

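The crop confirms the target: a green handle at crop (95,460), steel blade at (215,530), and the dish beside the blade. I'll move over the rack for a close wrist view on the way.

move_arm(plan=[{"x": 0.05, "y": -0.045, "z": -0.03}, {"x": 0.09, "y": -0.08, "z": -0.04}, {"x": 0.13, "y": -0.12, "z": -0.04}, {"x": 0.165, "y": -0.15, "z": -0.04}, {"x": 0.2, "y": -0.184, "z": -0.04}])

```text
validation failed for argument at $.pl...
```

move_arm(plan=[{"x": 0.256, "y": -0.234}, {"x": 0.256, "y": -0.234}, {"x": 0.256, "y": -0.234}, {"x": 0.256, "y": -0.234}, {"x": 0.256, "y": -0.234}])

```text
validation failed for argument at $.pl...
```

move_arm(plan=[{"x": 0.0}, {"x": 0.0}, {"x": 0.0}, {"x": 0.0}])

```text
validation failed for argument at $.pl...
```

Run:
```python
from h import *
s=ctrl.get_state();print(s["time"],s["eef_pos"],s["tcp_rot"],s["qpos"])
c,im=snap("wrist","w1.png");np.savez("w1.npz",K=c[0],D=c[1],T=c[2])
```

```text
0.15 [ 0.15176993 -0.65720609  0.23025735] [ 9.93577473e-01  1.13150292e-01  4.27714894e-05 -9.02404634e-04] [-1.49400548e+00  2.86992274e-01  1.57781764e+00  2.03007192e-05
  1.27858947e+00 -1.50001390e-01]
```

View pics/w1.png

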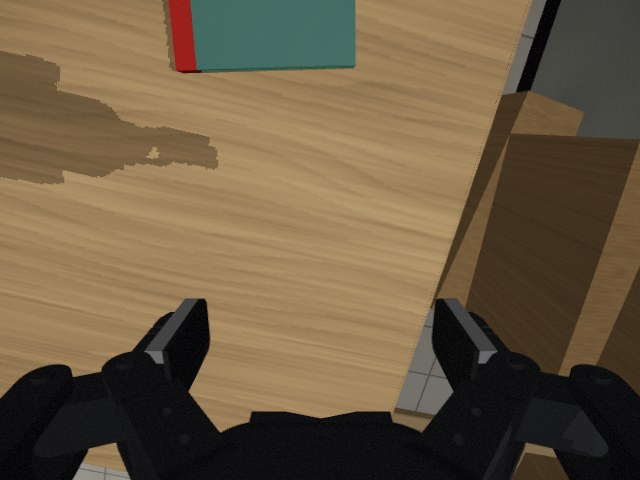

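The moves were refused because each row needs every field, so this view only shows the fingers over bare desk, with the book at (270,35). I'll resend with full rows.

move_arm(plan=[{"x": 0.05, "y": -0.045, "z": -0.03, "yaw": 0, "fingers": 0}, {"x": 0.09, "y": -0.08, "z": -0.04, "yaw": 0, "fingers": 0}, {"x": 0.13, "y": -0.12, "z": -0.04, "yaw": 0, "fingers": 0}, {"x": 0.165, "y": -0.15, "z": -0.04, "yaw": 0, "fingers": 0}, {"x": 0.2, "y": -0.184, "z": -0.04, "yaw": 0, "fingers": 0}])

```text
time: 0.7
eef_pos: [0.2906, -0.4551, 0.2713]
tcp_rot: [0.994, 0.113, 0.0, 0.0]
contact_force: [0.9, -0.3, 0.2]
opening: 1.0
finger_force: 0.0
```

move_arm(plan=[{"x": 0.256, "y": -0.234, "z": 0, "yaw": 0, "fingers": 0}, {"x": 0.256, "y": -0.234, "z": 0, "yaw": 0, "fingers": 0}, {"x": 0.256, "y": -0.234, "z": 0, "yaw": 0, "fingers": 0}, {"x": 0.256, "y": -0.234, "z": 0, "yaw": 0, "fingers": 0}, {"x": 0.256, "y": -0.234, "z": 0, "yaw": 0, "fingers": 0}])

```text
time: 1.2
eef_pos: [0.4324, -0.249, 0.2711]
tcp_rot: [0.994, 0.113, 0.0, 0.0]
contact_force: [0.0, -0.4, 0.0]
opening: 1.001
finger_force: 0.0
```

move_arm(plan=[{"x": 0.06, "y": -0.054, "z": 0, "yaw": 0, "fingers": 0}, {"x": 0.06, "y": -0.054, "z": 0, "yaw": 0, "fingers": 0}, {"x": 0.06, "y": -0.054, "z": 0, "yaw": 0, "fingers": 0}])

```text
time: 1.5
eef_pos: [0.4793, -0.1817, 0.2709]
tcp_rot: [0.993, 0.116, 0.0, -0.0]
contact_force: [0.3, -0.8, 0.6]
opening: 1.003
finger_force: 0.0
```

Run:
```python
from h import *
s=ctrl.get_state();print(s["time"],s["eef_pos"],s["tcp_rot"],s["qpos"],s["contact_force"])
c,im=snap("wrist","w2.png");np.savez("w2.npz",K=c[0],D=c[1],T=c[2])
```

```text
1.5 [ 0.47932168 -0.1816915   0.27086598] [ 9.93268562e-01  1.15833272e-01  1.92709777e-04 -4.24967318e-04] [-5.60906014e-01 -1.07003364e-01  1.92598446e+00  9.32452601e-04
  1.32284369e+00  7.77473584e-01] [ 0.30283025 -0.78672279  0.59650574]
```

View pics/w2.png

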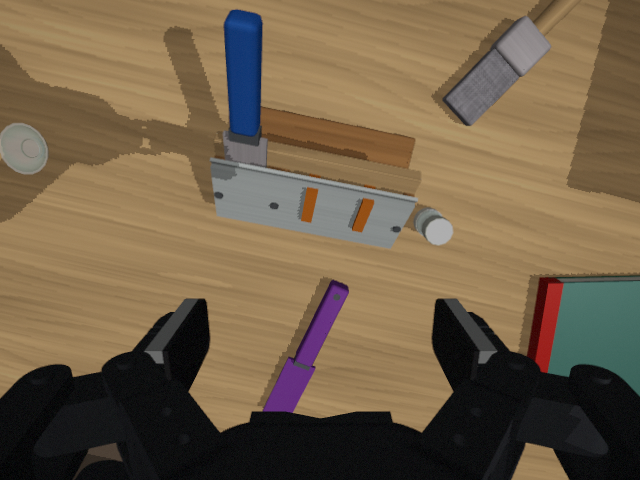

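The wrist view shows the rack clearly:
- **Lip edge:** from (212,157) to (415,198).
- **Orange clamps:** about (310,205) and (363,215). The empty slot is between them.
- **Blue handle:** (243,75).
- **Vial:** (436,228).
- **Purple decoy:** (310,350).

Run:
```python
from h import *
z=np.load("w2.npz");c=(z["K"],z["D"],z["T"]);cs=cam("side")
im=cv2.imread("pics/w2.png");h=cv2.cvtColor(im,cv2.COLOR_BGR2HSV)
L=np.array([(212,157),(415,198)])
print("tri",tri(c,L,cs,[(351,220),(388,170)]).round(4))
P=onz(c,L,.090);print("lip",P.round(4));d=P[0]-P[1];d/=np.linalg.norm(d);ex=np.array([d[1],-d[0],0]);psi=np.arctan2(ex[1],ex[0]);print("psi",psi)
a=np.deg2rad(40);sx=ex*np.cos(a)+[0,0,np.sin(a)];sz=-ex*np.sin(a)+[0,0,np.cos(a)]
o=P.mean(0)-69e-3*sx-14e-3*sz;print("o height",o[2])
o=o-0*sz
def on(uv,hz):
    q,r=ray(c,uv);pl=o+hz*sz;p=q+r*(((pl-q)@sz)/(r@sz))[:,None]
    return p,np.c_[(p-o)@sx,(p-o)@d,(p-o)@sz]
m=cv2.inRange(h,np.array((3,150,90)),np.array((14,255,255)));m[:185]=0;m[240:]=0
k,l,st,ce=cv2.connectedComponentsWithStats(m)
for i in range(1,k):
    if st[i,4]>60: print("clamp",st[i],on(ce[i],.0185))
m=cv2.inRange(h,np.array((100,120,40)),np.array((130,255,255)));k,l,st,ce=cv2.connectedComponentsWithStats(m)
i=1+st[1:,4].argmax();print("blue",st[i],ce[i],on(np.array([[243,14],ce[i],[244,133]]),.012))
print("corners",on([(212,157),(415,198),(217,214),(393,247)],.0145)[1].round(4))
for n in("scene","side"):
    cc=cam(n);g=cv2.imread(f"pics/{n}0.png");hh=cv2.cvtColor(g,cv2.COLOR_BGR2HSV)
    m=cv2.inRange(hh,np.array((50,120,40)),np.array((75,255,255)));k,l,st,ce=cv2.connectedComponentsWithStats(m)
    i=[j for j in range(1,k) if abs(st[j,1]-[218,318][n=="side"])<6 and st[j,0]>200][0]
    y,x=np.where(l==i);p=onz(cc,np.c_[x,y],.016)[:,:2];r=cv2.minAreaRect((p*1000).astype(np.float32));print(n,"scr",r,cv2.boxPoints(r).round().tolist())
```

```text
tri [[ 0.4999 -0.0817  0.0821  0.0026]
 [ 0.5059 -0.2613  0.0859  0.0038]]
lip [[ 0.5022 -0.0832  0.09  ]
 [ 0.508  -0.259   0.09  ]]
psi 0.033107788931529845
o height 0.034923032727963065
clamp [301 188  17  34 365] (array([[ 0.47811776, -0.17156617,  0.07325452]]), array([[0.03758576, 0.00039403, 0.0185    ]]))
clamp [352 198  22  34 376] (array([[ 0.48003494, -0.22159454,  0.07347277]]), array([[ 0.0379253 , -0.04967039,  0.0185    ]]))
blue [ 224   10   38  127 4085] [243.49424725  70.34761322] (array([[ 0.59864951, -0.10759877,  0.16762883],
       [ 0.57039467, -0.10839554,  0.14391107],
       [ 0.52868418, -0.10942589,  0.10890237]]), array([[0.19215252, 0.06033656, 0.012     ],
       [0.15525424, 0.06047551, 0.012     ],
       [0.10079037, 0.06082641, 0.012     ]]))
corners [[ 0.0695  0.0878  0.0145]
 [ 0.0695 -0.0877  0.0145]
 [-0.0122  0.0896  0.0145]
 [-0.01   -0.0935  0.0145]]
scene scr ((539.5588989257812, 208.1351318359375), (115.8662109375, 29.182605743408203), 3.612665891647339) [[481.0, 219.0], [483.0, 190.0], [598.0, 197.0], [596.0, 226.0]]
side scr ((539.311767578125, 212.7657012939453), (108.62323760986328, 25.988372802734375), 3.5326051712036133) [[484.0, 222.0], [486.0, 196.0], [594.0, 203.0], [593.0, 229.0]]
```

Run:
```python
from h import *
s=ctrl.get_state();print(s["time"],s["eef_pos"],s["tcp_rot"],np.abs(s["dq"]).max())
x=R.from_quat(s["tcp_rot"]).as_matrix();d=np.array([.564,.212,.12])-s["eef_pos"];print("shift",d@x, "ang",np.arctan2(x[1,0],x[0,0]))
```

```text
1.55 [ 0.47845825 -0.18333916  0.2707819 ] [ 9.93364395e-01  1.15009159e-01 -2.67771957e-04  8.99393826e-06] 0.05248567740283469
shift [ 0.17369116 -0.36532858  0.15070513] ang 0.2305284593058258
```

move_arm(plan=[{"x": 0.087, "y": -0.182, "z": 0, "yaw": 0.08, "fingers": 0}, {"x": 0.087, "y": -0.182, "z": 0, "yaw": 0.08, "fingers": 0}, {"x": 0.087, "y": -0.182, "z": 0, "yaw": 0.08, "fingers": 0}, {"x": 0.087, "y": -0.182, "z": 0, "yaw": 0.08, "fingers": 0}, {"x": 0.087, "y": -0.182, "z": 0, "yaw": 0.08, "fingers": 0}])

```text
time: 2.05
eef_pos: [0.5219, 0.0154, 0.2709]
tcp_rot: [0.997, 0.076, 0.0, -0.001]
contact_force: [0.2, -0.0, -0.6]
opening: 0.995
finger_force: 0.0
```

Run:
```python
from h import *
s=ctrl.get_state();x=R.from_quat(s["tcp_rot"]).as_matrix();d=np.array([.564,.212,.14])-s["eef_pos"];print(s["eef_pos"],"shift",d@x, "ang",np.arctan2(x[1,0],x[0,0]))
```

```text
[0.52193733 0.01541304 0.27094294] shift [ 0.0711963  -0.18783089  0.13119603] ang 0.15141172632721223
```

move_arm(plan=[{"x": 0.071, "y": -0.188, "z": 0.02, "yaw": 0.09, "fingers": 0}, {"x": 0.071, "y": -0.188, "z": 0.06, "yaw": 0.09, "fingers": 0}, {"x": 0.071, "y": -0.188, "z": 0.09, "yaw": 0.09, "fingers": 0}, {"x": 0.071, "y": -0.188, "z": 0.13, "yaw": 0.09, "fingers": 0}, {"x": 0.071, "y": -0.188, "z": 0.13, "yaw": 0.09, "fingers": 0}])

```text
time: 2.55
eef_pos: [0.5655, 0.2068, 0.1419]
tcp_rot: [1.0, 0.028, 0.001, 0.0]
contact_force: [-0.6, -0.3, -0.2]
opening: 0.995
finger_force: 0.0
```

move_arm(plan=[{"x": 0, "y": 0, "z": 0.0, "yaw": 0, "fingers": 0}, {"x": 0, "y": 0, "z": 0.0, "yaw": 0, "fingers": 0}])

```text
time: 2.75
eef_pos: [0.5641, 0.2058, 0.1411]
tcp_rot: [1.0, 0.028, -0.001, 0.001]
contact_force: [0.5, 0.2, 0.4]
opening: 1.0
finger_force: 0.0
```

Run:
```python
from h import *
s=ctrl.get_state();x=R.from_quat(s["tcp_rot"]).as_matrix();print(s["time"],s["eef_pos"],"ang",np.arctan2(x[1,0],x[0,0]))
c,im=snap("wrist","w3.png");h=cv2.cvtColor(im,cv2.COLOR_BGR2HSV)
m=cv2.inRange(h,np.array((50,120,30)),np.array((75,255,255)));k,l,st,ce=cv2.connectedComponentsWithStats(m)
i=1+st[1:,4].argmax();print(st[i]);y,xx=np.where(l==i);p=onz(c,np.c_[xx,y],.020)[:,:2];r=cv2.minAreaRect((p*1000).astype(np.float32));print(r,cv2.boxPoints(r).round(1).tolist())
```

```text
2.75 [0.56408047 0.2058392  0.14112917] ang 0.05630090418236904
[ 293  184   32  142 4013]
((539.53125, 212.04676818847656), (109.91590118408203, 21.567781448364258), 3.5911760330200195) [[484.0, 219.39999389648438], [485.3999938964844, 197.8000030517578], [595.0999755859375, 204.6999969482422], [593.7000122070312, 226.3000030517578]]
```

View pics/w3.png

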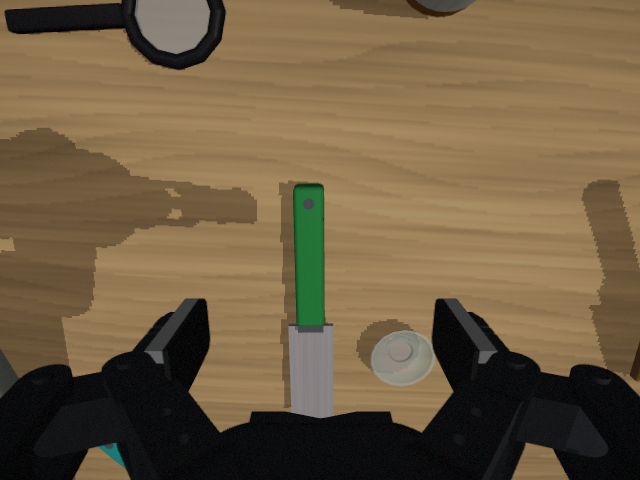

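The wrist view shows the green handle running from (308,184) to (311,326), with the dish at (402,358) clear of the fingers' path. The fitted handle measures 110 x 21.6 mm, as described. Next I descend and grip it 48 mm behind the origin.

move_arm(plan=[{"x": 0, "y": -0.008, "z": 0.05, "yaw": -0.006, "fingers": 0}, {"x": 0, "y": -0.008, "z": 0.095, "yaw": -0.006, "fingers": 0}, {"x": 0, "y": -0.008, "z": 0.125, "yaw": -0.006, "fingers": 0}, {"x": 0, "y": -0.008, "z": 0.138, "yaw": -0.006, "fingers": 0}, {"x": 0, "y": -0.008, "z": 0.138, "yaw": -0.006, "fingers": 0}])

```text
time: 3.3
eef_pos: [0.5644, 0.2139, 0.0048]
tcp_rot: [1.0, 0.03, -0.0, 0.0]
contact_force: [0.2, -0.3, 0.5]
opening: 0.998
finger_force: 0.0
```

move_arm(plan=[{"x": 0, "y": 0, "z": 0, "yaw": 0, "fingers": 1}, {"x": 0, "y": 0, "z": 0, "yaw": 0, "fingers": 1}, {"x": 0, "y": 0, "z": 0, "yaw": 0, "fingers": 1}, {"x": 0, "y": 0, "z": 0, "yaw": 0, "fingers": 1}, {"x": 0, "y": 0, "z": 0, "yaw": 0, "fingers": 1}], force=20)

```text
time: 3.8
eef_pos: [0.5647, 0.2156, 0.0057]
tcp_rot: [1.0, 0.032, 0.001, -0.0]
contact_force: [-0.5, -1.3, 3.9]
opening: 0.249
finger_force: 20.5
```

move_arm(plan=[{"x": 0, "y": 0, "z": 0, "yaw": 0, "fingers": 1}, {"x": 0, "y": 0, "z": 0, "yaw": 0, "fingers": 1}, {"x": 0, "y": 0, "z": 0, "yaw": 0, "fingers": 1}, {"x": 0, "y": 0, "z": 0, "yaw": 0, "fingers": 1}, {"x": 0, "y": 0, "z": 0, "yaw": 0, "fingers": 1}], force=20)

```text
time: 4.3
eef_pos: [0.5647, 0.2156, 0.0057]
tcp_rot: [1.0, 0.032, 0.001, -0.0]
contact_force: [-0.6, 0.6, 6.3]
opening: 0.253
finger_force: 20.7
```

move_arm(plan=[{"x": 0, "y": 0, "z": -0.03, "yaw": 0, "fingers": 1}, {"x": 0, "y": 0, "z": -0.06, "yaw": 0, "fingers": 1}, {"x": 0, "y": 0, "z": -0.1, "yaw": 0, "fingers": 1}, {"x": 0, "y": 0, "z": -0.14, "yaw": 0, "fingers": 1}, {"x": 0, "y": 0, "z": -0.14, "yaw": 0, "fingers": 1}])

```text
time: 4.8
eef_pos: [0.5677, 0.2163, 0.1512]
tcp_rot: [0.999, 0.032, 0.006, -0.001]
contact_force: [0.6, -0.4, -0.5]
opening: 0.255
finger_force: 20.2
```

Run:
```python
from h import *
a=[snap(n,n+"1.png")[1] for n in("scene","side")]
s=ctrl.get_state();print(s["time"],s["eef_pos"],s["contact_force"],s["wrist_torque"])
cv2.imwrite("pics/both1.png",np.hstack([cv2.resize(a[0][110:290,300:500],None,fx=2,fy=2),cv2.resize(a[1][220:400,180:380],None,fx=2,fy=2)]))
```

```text
4.9 [0.56402746 0.21544273 0.14494782] [-0.41849587  0.83173324 -1.9372465 ] [-0.00371373 -0.0323134   0.01156313]
```

View pics/both1.png

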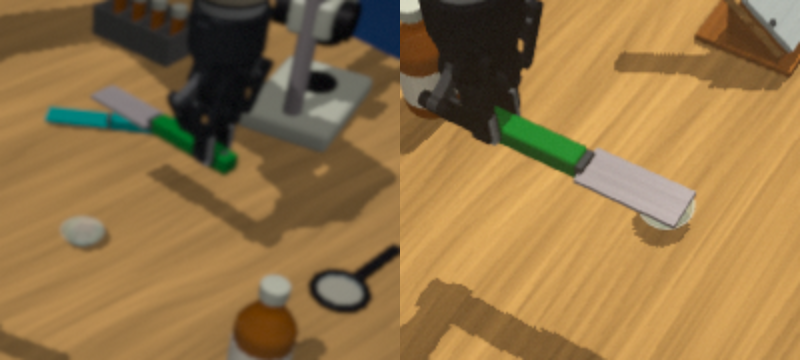

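The scraper is held at the handle in both views, with the blade tip at scene (353,155) and side (322,324). I'll measure the droop.

```bash
cat > tilt.py <<'E'
from h import *
def green(n,im):
    hh=cv2.cvtColor(im,cv2.COLOR_BGR2HSV);m=cv2.inRange(hh,np.array((50,120,30)),np.array((75,255,255)))
    return m
E
python3 - <<'E'
from h import *
t=tri(cam("scene"),[(353.2,155),(346.5,157.5),(360,152.5)],cam("side"),[(322.2,324),(327,315),(317.5,333)]);print(t.round(4))
s=ctrl.get_state();g=s["eef_pos"]-[0,0,-.016];print(g,np.hypot(*(t[0,:2]-g[:2])),np.degrees(np.arctan2(g[2]-t[0,2],np.hypot(*(t[0,:2]-g[:2])))))
E
```

```text
[[0.3939 0.2071 0.153  0.0072]
 [0.3951 0.1881 0.1534 0.0041]
 [0.3928 0.2261 0.153  0.0112]]
[0.56402746 0.21544273 0.16094782] 0.17033480725102843 2.655533776878504
```

The scraper is level with no droop, and 20 N holds it firmly. I'll lower it so that a 40° pitch just brings the tip to the desk, then ease the fingers a little at a time and let the blade swing down.

move_arm(plan=[{"x": 0, "y": -0.015, "z": 0.02, "yaw": 0, "fingers": 1}, {"x": 0, "y": -0.015, "z": 0.037, "yaw": 0, "fingers": 1}, {"x": 0, "y": -0.015, "z": 0.037, "yaw": 0, "fingers": 1}])

```text
time: 5.2
eef_pos: [0.5587, 0.2296, 0.1013]
tcp_rot: [0.999, 0.032, -0.006, 0.001]
contact_force: [-1.2, 0.3, -1.6]
opening: 0.25
finger_force: 20.1
```

move_arm(plan=[{"x": 0, "y": 0, "z": 0, "yaw": 0, "fingers": 0.75}])

```text
time: 5.3
eef_pos: [0.5613, 0.2299, 0.105]
tcp_rot: [1.0, 0.031, -0.002, 0.0]
contact_force: [0.4, -1.0, -1.1]
opening: 0.254
finger_force: 20.1
```

move_arm(plan=[{"x": 0, "y": 0, "z": 0, "yaw": 0, "fingers": 0.745}])

```text
time: 5.4
eef_pos: [0.563, 0.2301, 0.1074]
tcp_rot: [1.0, 0.031, -0.0, 0.0]
contact_force: [1.0, 0.2, -0.3]
opening: 0.253
finger_force: 7.4
```

move_arm(plan=[{"x": 0, "y": 0, "z": 0, "yaw": 0, "fingers": 0.745}])

```text
time: 5.5
eef_pos: [0.5635, 0.2302, 0.1083]
tcp_rot: [1.0, 0.031, 0.001, -0.0]
contact_force: [0.2, -0.0, -1.1]
opening: 0.252
finger_force: 7.2
```

```bash
cat > tip.py <<'E'
from h import *
# droop angle from the green handle: principal axis in side view vs handle mid at grip
def pitch(tag):
    o={}
    for n in("scene","side"):
        c,im=snap(n,f"{n}_{tag}.png");hh=cv2.cvtColor(im,cv2.COLOR_BGR2HSV)
        m=cv2.inRange(hh,np.array((50,120,30)),np.array((75,255,255)));s=ctrl.get_state()
        u=proj(c,s["eef_pos"])[0];Y,X=np.mgrid[:480,:640];m[np.hypot(X-u[0],Y-u[1])>110]=0
        k,l,st,ce=cv2.connectedComponentsWithStats(m);i=1+st[1:,4].argmax()
        y,x=np.where(l==i);p=np.c_[x,y].astype(float);v=np.linalg.svd(p-p.mean(0),full_matrices=False)[2][0]
        o[n]=(c,p.mean(0),v)
    # intersect the two planes holding the handle axis
    N=[]
    for n in o:
        c,m,v=o[n];q,d=ray(c,[m-20*v,m+20*v]);N.append(np.cross(d[0],d[1]))
    a=np.cross(*N);a/=np.linalg.norm(a);a*=np.sign(a[0]);s=ctrl.get_state()
    print(s["time"],"axis",a.round(3),"pitch",np.degrees(np.arcsin(a[2])).round(1),"yaw",np.arctan2(a[1],a[0]).round(3),"tcp",s["eef_pos"].round(4),"F",s["contact_force"].round(1),"grip",s["finger_force"])
import sys;pitch(sys.argv[1])
E
python3 tip.py a
```

```text
5.6 axis [ 1.    -0.011 -0.007] pitch -0.4 yaw -0.011 tcp [0.5635 0.2303 0.1084] F [ 0.5  0.  -1.8] grip 7.225840017199516
```

move_arm(plan=[{"x": 0, "y": 0, "z": 0, "yaw": 0, "fingers": 0.744}, {"x": 0, "y": 0, "z": 0, "yaw": 0, "fingers": 0.744}])

```text
time: 5.8
eef_pos: [0.5631, 0.2303, 0.1079]
tcp_rot: [1.0, 0.031, 0.0, -0.0]
contact_force: [0.7, -0.3, -1.2]
opening: 0.259
finger_force: 4.4
```

move_arm(plan=[{"x": 0, "y": 0, "z": 0, "yaw": 0, "fingers": 0.7435}, {"x": 0, "y": 0, "z": 0, "yaw": 0, "fingers": 0.7435}])

```text
time: 6.0
eef_pos: [0.5632, 0.2303, 0.1078]
tcp_rot: [1.0, 0.031, 0.0, -0.0]
contact_force: [0.3, -0.2, -1.4]
opening: 0.254
finger_force: 3.0
```

```bash
python3 tip.py b
```

```text
6.1 axis [ 0.782 -0.023  0.623] pitch 38.5 yaw -0.029 tcp [0.5632 0.2304 0.1078] F [ 1.  -0.2  0.8] grip 3.0163998529314995
```

It swung to about 38.5° with the grip still holding. I'll regrip, lift and check.

move_arm(plan=[{"x": 0, "y": 0, "z": 0, "yaw": 0, "fingers": 1}, {"x": 0, "y": 0, "z": 0, "yaw": 0, "fingers": 1}, {"x": 0, "y": 0, "z": 0, "yaw": 0, "fingers": 1}], force=20)

```text
time: 6.4
eef_pos: [0.5632, 0.2303, 0.1077]
tcp_rot: [1.0, 0.031, 0.0, -0.0]
contact_force: [0.8, -0.6, -0.6]
opening: 0.25
finger_force: 21.0
```

move_arm(plan=[{"x": 0, "y": 0, "z": -0.04, "yaw": 0, "fingers": 1}, {"x": 0, "y": 0, "z": -0.08, "yaw": 0, "fingers": 1}, {"x": 0, "y": 0, "z": -0.12, "yaw": 0, "fingers": 1}, {"x": 0, "y": 0, "z": -0.16, "yaw": 0, "fingers": 1}, {"x": 0, "y": 0, "z": -0.16, "yaw": 0, "fingers": 1}])

```text
time: 6.9
eef_pos: [0.5659, 0.2311, 0.2754]
tcp_rot: [0.999, 0.031, 0.007, -0.001]
contact_force: [-0.3, -0.2, 0.7]
opening: 0.252
finger_force: 20.9
```

```bash
python3 tip.py c
python3 - <<'E'
from h import *
a=cv2.imread("pics/scene_c.png");b=cv2.imread("pics/side_c.png")
cv2.imwrite("pics/both2.png",np.hstack([cv2.resize(a[60:260,300:500],None,fx=2,fy=2),cv2.resize(b[160:360,180:380],None,fx=2,fy=2)]))
E
```

```text
7.0 axis [ 0.791 -0.048  0.61 ] pitch 37.6 yaw -0.061 tcp [0.5631 0.2304 0.2682] F [-0.8  0.2 -1.7] grip 20.86313545703888
```

View pics/both2.png

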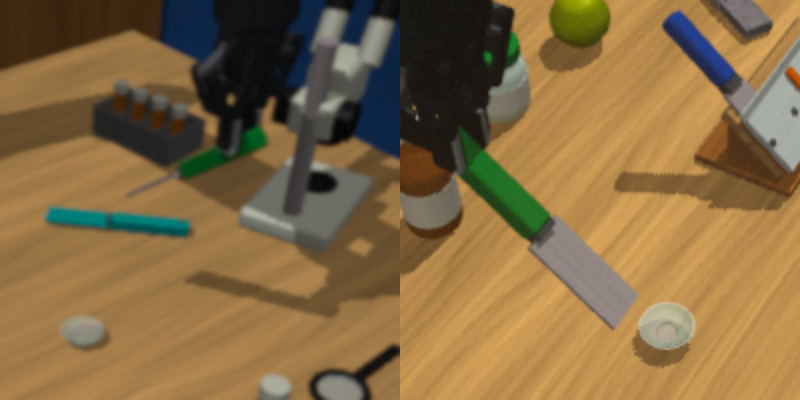

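The left half shows the scraper pitched blade-down with its tip at scene (362,157). The right half shows the tip corners at side (298,308) and (287,324). I'll triangulate the tip for the pitch and the TCP-to-tip offset.

Run:
```python
from h import *
t=tri(cam("scene"),[(362.5,157.5)],cam("side"),[(292.8,316)])[0];s=ctrl.get_state();print(t.round(4))
M=R.from_quat(s["tcp_rot"]).as_matrix();print("tip in tool",((t[:3]-s["eef_pos"])@M).round(4),"ang",np.arctan2(M[1,0],M[0,0]))
# predicted: pivot = handle mid 4.5mm above TCP, 173 mm to tip
for p in(36,38,40):print(p,-.173*np.cos(np.radians(p)),.173*np.sin(np.radians(p))-.0045)
```

```text
[0.4317 0.2154 0.16   0.0106]
tip in tool [-0.1323  0.0068  0.108 ] ang 0.062914684105522
36 -0.1399599400268659 0.09718684864659784
38 -0.13632586037396288 0.10200943523133887
40 -0.1325256886595832 0.10670225647577128
```

Run:
```python
from h import *
z=np.load("w2.npz");c=(z["K"],z["D"],z["T"]);W=[]
def comps(f,box,lo,hi,a):
    im=cv2.imread(f);h=cv2.cvtColor(im,cv2.COLOR_BGR2HSV);m=cv2.inRange(h,np.array(lo),np.array(hi));M=np.zeros_like(m);x0,y0,x1,y1=box;M[y0:y1,x0:x1]=m[y0:y1,x0:x1]
    k,l,st,ce=cv2.connectedComponentsWithStats(M);return [(st[i].tolist(),ce[i]) for i in range(1,k) if st[i,4]>a]
w=comps("pics/w2.png",(280,185,390,240),(3,150,90),(14,255,255),60)
s=comps("pics/side0.png",(365,170,405,220),(3,150,80),(14,255,255),10)
print([(a,b.round(1)) for a,b in w+s])
cs=cam("side")
s=sorted(s,key=lambda q:q[1][0]);w=sorted(w,key=lambda q:q[1][0])
if len(s)==2:print("clamps",tri(c,[q[1] for q in w],cs,[q[1] for q in s]).round(4))
# blue: ends of handle along its axis, side vs wrist
b=comps("pics/w2.png",(200,0,290,145),(100,120,40),(130,255,255),500)[0];d=comps("pics/side0.png",(300,150,360,215),(100,120,40),(130,255,255),100)[0]
print("blue",b[0],d[0],tri(c,[b[1]],cs,[d[1]]).round(4))
```

```text
[([301, 188, 17, 34, 365], array([309. , 204.2])), ([352, 198, 22, 34, 376], array([362.7, 214.6])), ([383, 180, 15, 18, 89], array([389.7, 188.6])), ([373, 194, 15, 17, 93], array([380.1, 201.9])), ([395, 204, 10, 16, 59], array([400.2, 213.5]))]
blue [224, 10, 38, 127, 4085] [312, 166, 35, 36, 456] [[ 0.5688 -0.1067  0.1304  0.0058]]
```

Run:
```python
from h import *
z=np.load("w2.npz");c=(z["K"],z["D"],z["T"]);cs=cam("side")
print(tri(c,[(309,204.2),(362.7,214.6)],cs,[(380.1,201.9),(389.7,188.6)]).round(4))
im=cv2.imread("pics/scene0.png");print(proj(cam("scene"),[[.478,-.1716,.0733],[.48,-.2216,.0735]]).round(1))
h=cv2.cvtColor(im,cv2.COLOR_BGR2HSV);m=cv2.inRange(h,np.array((0,110,80)),np.array((12,255,255)));m[:240]=0;m[300:]=0;m[:,:185]=0;m[:,275:]=0
k,l,st,ce=cv2.connectedComponentsWithStats(m);print([(st[i].tolist(),ce[i].round(1).tolist()) for i in range(1,k) if st[i,4]>3])
```

```text
[[ 0.4776 -0.1718  0.0724  0.0008]
 [ 0.4794 -0.222   0.0721  0.0008]]
[[228.2 265.5]
 [205.7 276.6]]
[([224, 264, 9, 4, 13], [228.8, 266.0]), ([231, 270, 5, 3, 6], [233.0, 270.7]), ([203, 275, 8, 4, 10], [207.0, 277.1]), ([208, 281, 6, 4, 8], [210.6, 282.2])]
```

The clamps triangulate to within about 1 mm of the plane estimate, with 50 mm spacing. Now I'll compute the approach.

```bash
cat > slot.py <<'E'
from h import *
psi=.035;ex=np.array([np.cos(psi),np.sin(psi),0]);d=np.array([-np.sin(psi),np.cos(psi),0]);a=np.deg2rad(40)
sx=ex*np.cos(a)+[0,0,np.sin(a)];sz=-ex*np.sin(a)+[0,0,np.cos(a)]
G=np.array([.4785,-.1969,.0723])   # mid of clamp heads, slot z 18.5, x ~38
O=G-.038*sx-.0185*sz
off=.1325*ex+np.array([0,0,.1065])
def tcp(x,z,y=0): return O+x*sx+z*sz+y*d+off
def where():
    s=ctrl.get_state();M=R.from_quat(s["tcp_rot"]).as_matrix();t=s["eef_pos"]-off-O
    print(s["time"],"tcp",s["eef_pos"].round(4),"tip in slot x,y,z",(t@np.c_[sx,d,sz]).round(4),"yaw to go",(np.arctan2(M[1,0],M[0,0])-psi).round(4),"F",s["contact_force"].round(1),"Fslot",(s["contact_force"]@np.c_[sx,d,sz]).round(1))
    return s,M
def go(x,z,y=0):
    s,M=where();print("shift to",x,z,((tcp(x,z,y)-s["eef_pos"])@M).round(4))
E
python3 - <<'E'
from slot import *
print("O",O.round(4));go(.11,.02);print(tcp(.076,.012).round(4),tcp(0,.0032).round(4))
E
```

```text
O [ 0.4613 -0.1975  0.0337]
7.0 tcp [0.5631 0.2304 0.2682] tip in slot x,y,z [0.0702 0.4241 0.1082] yaw to go 0.0279 F [-0.8  0.2 -1.7] Fslot [-1.7  0.3 -0.8]
shift to 0.11 0.02 [0.0753 0.4264 0.042 ]
[ 0.6442 -0.1911  0.1982] [ 0.5917 -0.1929  0.1427]
```

move_arm(plan=[{"x": 0.01, "y": 0.04, "z": 0, "yaw": 0.028, "fingers": 1}, {"x": 0.02, "y": 0.085, "z": 0, "yaw": 0.028, "fingers": 1}, {"x": 0.03, "y": 0.13, "z": 0, "yaw": 0.028, "fingers": 1}, {"x": 0.035, "y": 0.175, "z": 0, "yaw": 0.028, "fingers": 1}, {"x": 0.04, "y": 0.22, "z": 0, "yaw": 0.028, "fingers": 1}])

```text
time: 7.5
eef_pos: [0.6154, 0.0118, 0.2637]
tcp_rot: [1.0, 0.017, -0.003, -0.001]
contact_force: [-0.8, -0.2, -1.7]
opening: 0.254
finger_force: 20.9
```

move_arm(plan=[{"x": 0.01, "y": 0.045, "z": 0, "yaw": 0, "fingers": 1}, {"x": 0.02, "y": 0.09, "z": 0, "yaw": 0, "fingers": 1}, {"x": 0.03, "y": 0.135, "z": 0, "yaw": 0, "fingers": 1}, {"x": 0.035, "y": 0.175, "z": 0, "yaw": 0, "fingers": 1}, {"x": 0.041, "y": 0.204, "z": 0, "yaw": 0, "fingers": 1}])

```text
time: 8.0
eef_pos: [0.6634, -0.1916, 0.2631]
tcp_rot: [1.0, 0.016, -0.003, -0.001]
contact_force: [0.6, 0.2, -1.1]
opening: 0.252
finger_force: 20.9
```

move_arm(plan=[{"x": 0, "y": 0, "z": 0, "yaw": 0, "fingers": 1}, {"x": 0, "y": 0, "z": 0, "yaw": 0, "fingers": 1}, {"x": 0, "y": 0, "z": 0, "yaw": 0, "fingers": 1}])

```text
time: 8.3
eef_pos: [0.664, -0.1879, 0.2653]
tcp_rot: [1.0, 0.018, -0.002, -0.001]
contact_force: [0.5, -0.3, -1.4]
opening: 0.253
finger_force: 20.9
```

```bash
python3 - <<'E'
from slot import *
go(.095,.015)
E
python3 tip.py d
```

```text
8.3 tcp [ 0.664  -0.1879  0.2653] tip in slot x,y,z [0.1344 0.0025 0.0506] yaw to go 0.0005 F [ 0.5 -0.3 -1.4] Fslot [-0.6 -0.3 -1.4]
shift to 0.095 0.015 [-0.0071  0.0026  0.0526]
8.4 axis [0.638 0.16  0.753] pitch 48.9 yaw 0.245 tcp [ 0.6645 -0.1877  0.2667] F [-0.3  0.4 -1.4] grip 20.845147669315338
```

move_arm(plan=[{"x": -0.003, "y": 0.003, "z": 0.02, "yaw": 0, "fingers": 1}, {"x": -0.007, "y": 0.003, "z": 0.04, "yaw": 0, "fingers": 1}, {"x": -0.007, "y": 0.003, "z": 0.053, "yaw": 0, "fingers": 1}, {"x": -0.007, "y": 0.003, "z": 0.053, "yaw": 0, "fingers": 1}])

```text
time: 8.8
eef_pos: [0.6566, -0.191, 0.2115]
tcp_rot: [1.0, 0.018, -0.002, -0.001]
contact_force: [-0.2, -0.7, -2.1]
opening: 0.253
finger_force: 20.8
```

Run:
```python
from slot import *
go(.075,.010)
ims=[]
for n,sz_ in(("scene",100),("side",100)):
    c,im=snap(n,n+"_e.png");u=proj(c,tcp(.095,.015)-off)[0].astype(int);print(n,u)
    x,y=u-[100,100];ims.append(cv2.resize(im[y:y+200,x:x+200],None,fx=2,fy=2,interpolation=cv2.INTER_CUBIC));print(x,y)
    for p,nm in((tcp(.095,.015)-off,"tip"),(O+.078*sx-.018*d,"ledgeR"),(O+.078*sx+.018*d,"ledgeL")):print(nm,((proj(c,p)[0]-[x,y])*2).round())
cv2.imwrite("pics/both3.png",np.hstack(ims))
```

```text
8.8 tcp [ 0.6566 -0.191   0.2115] tip in slot x,y,z [ 0.094  -0.0003  0.0142] yaw to go 0.0008 F [-0.2 -0.7 -2.1] Fslot [-1.5 -0.7 -1.4]
shift to 0.075 0.01 [-0.0118 -0.0003  0.0154]
scene [225 272]
125 172
tip [201. 201.]
ledgeR [186. 224.]
ledgeL [219. 207.]
side [366 176]
266 76
tip [201. 201.]
ledgeR [210. 208.]
ledgeL [196. 227.]
```

View pics/both3.png

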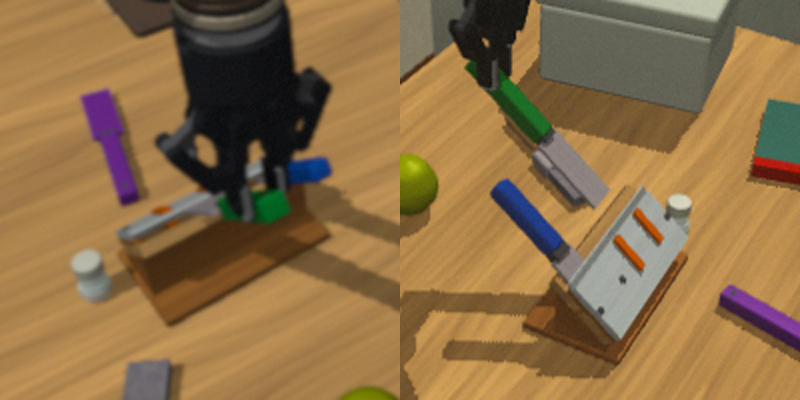

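The side half shows the blade's front edge at crop (604,198), against a predicted (601,201), and in line with the gap between the orange clamps. The TCP-to-tip offset therefore holds to about 1 mm. I'll now come down gently onto the ledge.

move_arm(plan=[{"x": -0.012, "y": 0, "z": 0.0155, "yaw": 0, "fingers": 1}, {"x": -0.012, "y": 0, "z": 0.0155, "yaw": 0, "fingers": 1}, {"x": -0.0105, "y": 0, "z": 0.017, "yaw": 0, "fingers": 1}, {"x": -0.0095, "y": 0, "z": 0.0185, "yaw": 0, "fingers": 1}, {"x": -0.0095, "y": 0, "z": 0.0185, "yaw": 0, "fingers": 1}])

```text
time: 9.4
eef_pos: [0.6492, -0.1929, 0.1968]
tcp_rot: [1.0, 0.018, 0.001, 0.0]
contact_force: [-0.1, -0.8, -2.1]
opening: 0.249
finger_force: 20.8
```

```bash
python3 -c "
from slot import *
go(.073,.003)"
```

```text
9.4 tcp [ 0.6492 -0.1929  0.1968] tip in slot x,y,z [ 0.0788 -0.0019  0.0077] yaw to go 0.0 F [-0.1 -0.8 -2.1] Fslot [-1.4 -0.8 -1.5]
shift to 0.073 0.003 [-0.0014 -0.0019  0.0073]
```

move_arm(plan=[{"x": -0.003, "y": -0.002, "z": 0.004, "yaw": 0, "fingers": 1}, {"x": -0.003, "y": -0.002, "z": 0.006, "yaw": 0, "fingers": 1}, {"x": -0.0015, "y": -0.002, "z": 0.007, "yaw": 0, "fingers": 1}, {"x": -0.0015, "y": -0.002, "z": 0.007, "yaw": 0, "fingers": 1}])

```text
time: 9.8
eef_pos: [0.6465, -0.1907, 0.1885]
tcp_rot: [1.0, 0.017, -0.001, -0.0]
contact_force: [-1.4, 0.6, -1.7]
opening: 0.25
finger_force: 20.9
```

```bash
python3 -c "
from slot import *
go(.070,.002)"
```

```text
9.8 tcp [ 0.6465 -0.1907  0.1885] tip in slot x,y,z [0.0715 0.0003 0.0031] yaw to go -0.0001 F [-1.4  0.6 -1.7] Fslot [-2.2  0.6 -0.4]
shift to 0.07 0.002 [-0.0004  0.0003  0.0018]
```

move_arm(plan=[{"x": 0.0006, "y": 0, "z": 0.0008, "yaw": 0, "fingers": 1}, {"x": 0.0013, "y": 0, "z": 0.0015, "yaw": 0, "fingers": 1}, {"x": 0.0013, "y": 0, "z": 0.0015, "yaw": 0, "fingers": 1}])

```text
time: 10.1
eef_pos: [0.6479, -0.1908, 0.1874]
tcp_rot: [1.0, 0.017, -0.0, -0.0]
contact_force: [-0.9, -1.2, -0.9]
opening: 0.252
finger_force: 20.9
```

move_arm(plan=[{"x": 0.0006, "y": 0, "z": 0.0008, "yaw": 0, "fingers": 1}, {"x": 0.0013, "y": 0, "z": 0.0015, "yaw": 0, "fingers": 1}, {"x": 0.0013, "y": 0, "z": 0.0015, "yaw": 0, "fingers": 1}])

```text
time: 10.4
eef_pos: [0.6494, -0.1907, 0.1859]
tcp_rot: [1.0, 0.017, -0.0, 0.0]
contact_force: [-1.7, -0.5, -0.5]
opening: 0.252
finger_force: 20.9
```

```bash
python3 -c "
from slot import *
where()"
```

```text
10.4 tcp [ 0.6494 -0.1907  0.1859] tip in slot x,y,z [ 0.0721  0.0002 -0.0008] yaw to go -0.0002 F [-1.7 -0.5 -0.5] Fslot [-1.6 -0.4  0.7]
```

Contact is felt on the ledge at about 2 N. I'll back off 1.5 mm and slide in along the slope.

move_arm(plan=[{"x": -0.001, "y": 0, "z": -0.0012, "yaw": 0, "fingers": 1}, {"x": -0.004, "y": 0, "z": 0.0013, "yaw": 0, "fingers": 1}, {"x": -0.007, "y": 0, "z": 0.0038, "yaw": 0, "fingers": 1}, {"x": -0.01, "y": 0, "z": 0.0064, "yaw": 0, "fingers": 1}, {"x": -0.01, "y": 0, "z": 0.0064, "yaw": 0, "fingers": 1}])

```text
time: 10.9
eef_pos: [0.6386, -0.191, 0.1788]
tcp_rot: [1.0, 0.017, -0.001, -0.0]
contact_force: [-1.5, 1.2, -1.5]
opening: 0.254
finger_force: 20.9
```

```bash
python3 -c "
from slot import *
where()"
```

```text
10.9 tcp [ 0.6386 -0.191   0.1788] tip in slot x,y,z [0.0593 0.0003 0.0007] yaw to go -0.0004 F [-1.5  1.2 -1.5] Fslot [-2.1  1.2 -0.2]
```

move_arm(plan=[{"x": -0.0025, "y": 0, "z": 0.002, "yaw": 0, "fingers": 1}, {"x": -0.005, "y": 0, "z": 0.004, "yaw": 0, "fingers": 1}, {"x": -0.0075, "y": 0, "z": 0.006, "yaw": 0, "fingers": 1}, {"x": -0.0095, "y": 0, "z": 0.008, "yaw": 0, "fingers": 1}, {"x": -0.0095, "y": 0, "z": 0.008, "yaw": 0, "fingers": 1}])

```text
time: 11.4
eef_pos: [0.6293, -0.1914, 0.1711]
tcp_rot: [1.0, 0.017, -0.001, -0.0]
contact_force: [-1.7, 0.3, -0.8]
opening: 0.252
finger_force: 20.9
```

```bash
python3 -c "
from slot import *
where()"
```

```text
11.4 tcp [ 0.6293 -0.1914  0.1711] tip in slot x,y,z [0.0472 0.0002 0.0008] yaw to go -0.0002 F [-1.7  0.3 -0.8] Fslot [-1.8  0.3  0.5]
```

move_arm(plan=[{"x": -0.0043, "y": 0, "z": 0.0025, "yaw": 0, "fingers": 1}, {"x": -0.0085, "y": 0, "z": 0.006, "yaw": 0, "fingers": 1}, {"x": -0.0125, "y": 0, "z": 0.0095, "yaw": 0, "fingers": 1}, {"x": -0.016, "y": 0, "z": 0.0125, "yaw": 0, "fingers": 1}, {"x": -0.016, "y": 0, "z": 0.0125, "yaw": 0, "fingers": 1}])

```text
time: 11.9
eef_pos: [0.6128, -0.1918, 0.1582]
tcp_rot: [1.0, 0.017, -0.001, -0.0]
contact_force: [-1.4, -0.0, -0.7]
opening: 0.25
finger_force: 20.9
```

```bash
python3 -c "
from slot import *
where()"
```

```text
11.9 tcp [ 0.6128 -0.1918  0.1582] tip in slot x,y,z [0.0262 0.0004 0.0015] yaw to go -0.0003 F [-1.4 -0.  -0.7] Fslot [-1.5  0.   0.4]
```

Free sliding. I'll go on another 20 mm, then in small steps.

move_arm(plan=[{"x": -0.004, "y": 0, "z": 0.003, "yaw": 0, "fingers": 1}, {"x": -0.0075, "y": 0, "z": 0.006, "yaw": 0, "fingers": 1}, {"x": -0.011, "y": 0, "z": 0.009, "yaw": 0, "fingers": 1}, {"x": -0.014, "y": 0, "z": 0.0115, "yaw": 0, "fingers": 1}, {"x": -0.014, "y": 0, "z": 0.0115, "yaw": 0, "fingers": 1}])

```text
time: 12.4
eef_pos: [0.6018, -0.1931, 0.1502]
tcp_rot: [1.0, 0.017, 0.003, 0.001]
contact_force: [2.6, 0.2, 5.5]
opening: 0.248
finger_force: 21.5
```

move_arm(plan=[{"x": -0.0012, "y": 0, "z": 0.001, "yaw": 0, "fingers": 1}, {"x": -0.0023, "y": 0, "z": 0.002, "yaw": 0, "fingers": 1}, {"x": -0.0023, "y": 0, "z": 0.002, "yaw": 0, "fingers": 1}])

```text
time: 12.7
eef_pos: [0.6004, -0.1933, 0.1491]
tcp_rot: [1.0, 0.017, 0.004, 0.001]
contact_force: [1.9, 0.0, 6.5]
opening: 0.251
finger_force: 21.8
```

```bash
python3 -c "
from slot import *
where()"
```

```text
12.7 tcp [ 0.6004 -0.1933  0.1491] tip in slot x,y,z [ 0.0108 -0.0007  0.0025] yaw to go -0.0006 F [1.9 0.  6.5] Fslot [ 5.6 -0.   3.8]
```

Run:
```python
from slot import *
for n in("side","scene"):
    c,im=snap(n,n+"_f.png");h=cv2.cvtColor(im,cv2.COLOR_BGR2HSV);m=cv2.inRange(h,np.array((50,120,30)),np.array((75,255,255)))
    u=proj(c,O+.14*sx)[0];Y,X=np.mgrid[:480,:640];m[np.hypot(X-u[0],Y-u[1])>60]=0
    k,l,st,ce=cv2.connectedComponentsWithStats(m)
    print(n,[(st[i].tolist()) for i in range(1,k) if st[i,4]>5])
    for t in(0,.005,.01):
        print(t,"front bottom/top corners",proj(c,[O+(.093+t)*sx+y*d+zz*sz for y in(-.011,.011) for zz in(-.0075,.0125)]).round(1).tolist(),"end",proj(c,[O+(.203+t)*sx+y*d+.0125*sz for y in(-.011,.011)]).round(1).tolist())
```

```text
side [[323, 141, 6, 7, 24], [334, 144, 31, 34, 403]]
0 front bottom/top corners [[363.1, 178.3], [368.8, 174.7], [358.6, 183.9], [364.3, 180.4]] end [[335.1, 136.6], [330.1, 141.9]]
0.005 front bottom/top corners [[361.6, 176.6], [367.3, 173.0], [357.1, 182.2], [362.8, 178.7]] end [[333.5, 134.9], [328.5, 140.1]]
0.01 front bottom/top corners [[360.1, 174.9], [365.7, 171.3], [355.6, 180.6], [361.2, 176.9]] end [[332.0, 133.1], [326.9, 138.4]]
scene [[237, 273, 18, 16, 211], [223, 276, 9, 11, 42]]
0 front bottom/top corners [[224.9, 286.0], [220.4, 276.4], [235.2, 280.7], [230.8, 271.3]] end [[237.5, 276.5], [249.1, 270.6]]
0.005 front bottom/top corners [[225.6, 286.1], [221.1, 276.4], [236.0, 280.8], [231.5, 271.2]] end [[238.4, 276.5], [250.0, 270.6]]
0.01 front bottom/top corners [[226.4, 286.1], [221.8, 276.5], [236.7, 280.8], [232.3, 271.2]] end [[239.3, 276.5], [251.0, 270.6]]
```

The tip is stopped about 10 mm short. The force is mostly off the floor, so it looks like a slight pitch mismatch wedging between floor and roof. I'll back off 2 mm, ease the grip so the blade can align itself, then regrip.

move_arm(plan=[{"x": 0.004, "y": 0, "z": -0.0035, "yaw": 0, "fingers": 1}, {"x": 0.004, "y": 0, "z": -0.0035, "yaw": 0, "fingers": 0.745}, {"x": 0.004, "y": 0, "z": -0.0035, "yaw": 0, "fingers": 0.744}, {"x": 0.004, "y": 0, "z": -0.0035, "yaw": 0, "fingers": 0.7435}, {"x": 0.004, "y": 0, "z": -0.0035, "yaw": 0, "fingers": 0.7435}])

```text
time: 13.3
eef_pos: [0.6011, -0.1926, 0.1489]
tcp_rot: [1.0, 0.017, -0.001, 0.0]
contact_force: [-5.6, -1.8, 4.1]
opening: 0.259
finger_force: 4.0
```

```bash
python3 -c "
from slot import *
s,M=where();print(s['finger_force'],s['opening'],M[:,2])"
```

```text
13.3 tcp [ 0.6011 -0.1926  0.1489] tip in slot x,y,z [ 0.0112 -0.      0.002 ] yaw to go -0.0003 F [-5.6 -1.8  4.1] Fslot [-1.7 -1.6  6.8]
3.9824435859918594 0.25935921069767587 [-1.42457209e-03 -1.29511108e-04 -9.99998977e-01]
```

move_arm(plan=[{"x": -0.0007, "y": 0, "z": -0.0008, "yaw": 0, "fingers": 0.7435}, {"x": -0.0013, "y": 0, "z": -0.0015, "yaw": 0, "fingers": 0.7435}, {"x": -0.002, "y": 0, "z": -0.0023, "yaw": 0, "fingers": 0.7435}, {"x": -0.002, "y": 0, "z": -0.0023, "yaw": 0, "fingers": 0.7435}])

```text
time: 13.7
eef_pos: [0.5999, -0.192, 0.1511]
tcp_rot: [1.0, 0.017, 0.0, -0.0]
contact_force: [-0.8, -0.2, -1.2]
opening: 0.26
finger_force: 2.9
```

```bash
python3 -c "
from slot import *
s,M=where();print(s['finger_force'],s['opening'])"
```

```text
13.7 tcp [ 0.5999 -0.192   0.1511] tip in slot x,y,z [0.0118 0.0006 0.0044] yaw to go -0.0004 F [-0.8 -0.2 -1.2] Fslot [-1.4 -0.1 -0.4]
2.853332608938217 0.2596210379225544
```

The load is gone. I'll regrip and push on gently.

move_arm(plan=[{"x": 0, "y": 0, "z": 0, "yaw": 0, "fingers": 1}, {"x": 0, "y": 0, "z": 0, "yaw": 0, "fingers": 1}, {"x": -0.0012, "y": 0, "z": 0.001, "yaw": 0, "fingers": 1}, {"x": -0.0023, "y": 0, "z": 0.0019, "yaw": 0, "fingers": 1}, {"x": -0.0023, "y": 0, "z": 0.0019, "yaw": 0, "fingers": 1}], force=20)

```text
time: 14.2
eef_pos: [0.5971, -0.1925, 0.1491]
tcp_rot: [1.0, 0.017, -0.0, -0.0]
contact_force: [-1.3, -0.2, -1.6]
opening: 0.252
finger_force: 21.0
```

```bash
python3 -c "
from slot import *
s,M=where();print(s['finger_force'],s['opening'])"
```

```text
14.2 tcp [ 0.5971 -0.1925  0.1491] tip in slot x,y,z [0.0083 0.0003 0.0047] yaw to go -0.0003 F [-1.3 -0.2 -1.6] Fslot [-2.  -0.2 -0.4]
20.98094344139099 0.252115314180169
```

Moving freely again.

move_arm(plan=[{"x": -0.0012, "y": 0, "z": 0.001, "yaw": 0, "fingers": 1}, {"x": -0.0023, "y": 0, "z": 0.0019, "yaw": 0, "fingers": 1}, {"x": -0.0035, "y": 0, "z": 0.0029, "yaw": 0, "fingers": 1}, {"x": -0.0035, "y": 0, "z": 0.0029, "yaw": 0, "fingers": 1}])

```text
time: 14.6
eef_pos: [0.5935, -0.1926, 0.1463]
tcp_rot: [1.0, 0.017, -0.0, -0.0]
contact_force: [-0.2, 0.6, -0.9]
opening: 0.25
finger_force: 21.0
```

```bash
python3 -c "
from slot import *
where()"
```

```text
14.6 tcp [ 0.5935 -0.1926  0.1463] tip in slot x,y,z [0.0038 0.0002 0.0048] yaw to go -0.0003 F [-0.2  0.6 -0.9] Fslot [-0.7  0.6 -0.6]
```

move_arm(plan=[{"x": -0.0012, "y": 0, "z": 0.001, "yaw": 0, "fingers": 1}, {"x": -0.0023, "y": 0, "z": 0.0019, "yaw": 0, "fingers": 1}, {"x": -0.0035, "y": 0, "z": 0.0029, "yaw": 0, "fingers": 1}, {"x": -0.0035, "y": 0, "z": 0.0029, "yaw": 0, "fingers": 1}])

```text
time: 15.0
eef_pos: [0.5915, -0.193, 0.145]
tcp_rot: [1.0, 0.017, 0.002, 0.0]
contact_force: [3.1, 0.4, 0.8]
opening: 0.25
finger_force: 21.3
```

```bash
python3 -c "
from slot import *
where()"
```

```text
15.0 tcp [ 0.5915 -0.193   0.145 ] tip in slot x,y,z [ 0.0014 -0.0001  0.0051] yaw to go -0.0007 F [3.1 0.4 0.8] Fslot [ 2.9  0.3 -1.4]
```

The resistance is now purely axial, at about the expected home position. I'll press a little more to confirm it.

move_arm(plan=[{"x": -0.0012, "y": 0, "z": 0.001, "yaw": 0, "fingers": 1}, {"x": -0.0023, "y": 0, "z": 0.0019, "yaw": 0, "fingers": 1}, {"x": -0.0035, "y": 0, "z": 0.0029, "yaw": 0, "fingers": 1}, {"x": -0.0035, "y": 0, "z": 0.0029, "yaw": 0, "fingers": 1}])

```text
time: 15.4
eef_pos: [0.5913, -0.1935, 0.1452]
tcp_rot: [1.0, 0.017, 0.006, 0.001]
contact_force: [8.4, 2.1, 6.3]
opening: 0.256
finger_force: 22.0
```

```bash
python3 -c "
from slot import *
where()"
```

```text
15.4 tcp [ 0.5913 -0.1935  0.1452] tip in slot x,y,z [ 0.0014 -0.0005  0.0054] yaw to go -0.0017 F [8.4 2.1 6.3] Fslot [10.5  1.8 -0.6]
```

It's firm against the end wall, with about 11 N purely axial. I'll relax the push and release gradually.

move_arm(plan=[{"x": 0.0035, "y": 0, "z": -0.0029, "yaw": 0, "fingers": 1}, {"x": 0.0035, "y": 0, "z": -0.0029, "yaw": 0, "fingers": 0.744}, {"x": 0.0035, "y": 0, "z": -0.0029, "yaw": 0, "fingers": 0.742}, {"x": 0.0035, "y": 0, "z": -0.0029, "yaw": 0, "fingers": 0.6}, {"x": 0.0035, "y": 0, "z": -0.0029, "yaw": 0, "fingers": 0.4}])

```text
time: 15.9
eef_pos: [0.5889, -0.1926, 0.1422]
tcp_rot: [1.0, 0.017, -0.002, -0.001]
contact_force: [0.1, -0.2, 0.0]
opening: 0.552
finger_force: 0.0
```

move_arm(plan=[{"x": 0, "y": 0, "z": 0, "yaw": 0, "fingers": 0.35}, {"x": 0, "y": 0, "z": 0, "yaw": 0, "fingers": 0.3}, {"x": 0, "y": 0, "z": 0, "yaw": 0, "fingers": 0.3}])

```text
time: 16.2
eef_pos: [0.5901, -0.1928, 0.1435]
tcp_rot: [1.0, 0.017, -0.0, -0.0]
contact_force: [-0.3, -0.2, 0.2]
opening: 0.701
finger_force: 0.0
```

move_arm(plan=[{"x": 0, "y": 0, "z": -0.02, "yaw": 0, "fingers": 0.3}, {"x": 0, "y": 0, "z": -0.05, "yaw": 0, "fingers": 0.3}, {"x": 0, "y": 0, "z": -0.09, "yaw": 0, "fingers": 0.3}, {"x": 0, "y": 0, "z": -0.13, "yaw": 0, "fingers": 0.3}, {"x": 0, "y": 0, "z": -0.13, "yaw": 0, "fingers": 0.3}])

```text
time: 16.7
eef_pos: [0.5932, -0.1943, 0.2822]
tcp_rot: [1.0, 0.017, 0.006, 0.003]
contact_force: [0.7, 0.6, 0.5]
opening: 0.699
finger_force: 0.0
```

move_arm(plan=[{"x": -0.04, "y": 0, "z": 0, "yaw": 0, "fingers": 0.3}, {"x": -0.08, "y": 0, "z": 0, "yaw": 0, "fingers": 0.3}, {"x": -0.1, "y": 0, "z": 0, "yaw": 0, "fingers": 0.3}, {"x": -0.1, "y": 0, "z": 0, "yaw": 0, "fingers": 0.3}, {"x": -0.1, "y": 0, "z": 0, "yaw": 0, "fingers": 0.3}])

```text
time: 17.2
eef_pos: [0.4905, -0.1964, 0.2736]
tcp_rot: [1.0, 0.017, 0.0, 0.0]
contact_force: [0.1, -1.3, 0.1]
opening: 0.7
finger_force: 0.0
```

Run:
```python
from slot import *
c,im=snap("wrist","w4.png");s=ctrl.get_state();print(s["time"],s["eef_pos"],s["contact_force"])
h=cv2.cvtColor(im,cv2.COLOR_BGR2HSV)
m=cv2.inRange(h,np.array((50,120,30)),np.array((75,255,255)));k,l,st,ce=cv2.connectedComponentsWithStats(m);print([st[i].tolist() for i in range(1,k) if st[i,4]>100])
print("home front/end",proj(c,[O+x*sx+y*d+.0125*sz for x in(.093,.203) for y in(-.011,.011)]).round(1).tolist())
cs,si=snap("side","side_g.png")
a=cv2.resize(im,(533,400));b=cv2.resize(si[100:250,290:390],(267,400));cv2.imwrite("pics/both4.png",np.hstack([a,b]))
```

```text
17.25 [ 0.49087556 -0.19636554  0.27365832] [ 0.03753564  0.7207872  -0.10102665]
[[303, 23, 36, 147, 4448]]
home front/end [[333.3, 171.5], [306.4, 171.5], [338.3, 40.5], [300.5, 40.5]]
```

View pics/both4.png

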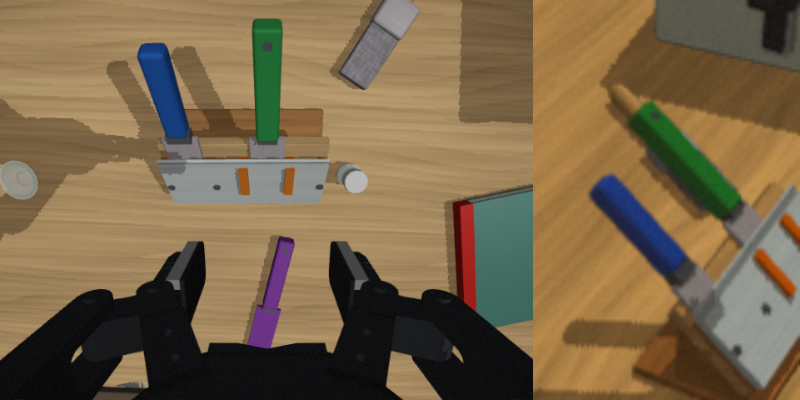

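The wrist half shows the green scraper parked alongside the blue one, with its blade under the cover between the two orange clamps at (243,181) and (289,181). The vial at (355,180) and the dish at (18,180) are untouched. I'll check the visible end face, then hand in.

Run:
```python
from slot import *
c=cam("wrist");print("end-face bottom row at home (seen 23):",proj(c,[O+.203*sx-.0075*sz])[0].round(1),"5 mm out:",proj(c,[O+.208*sx-.0075*sz])[0].round(1))
print(ctrl.sign_off())
```

```text
end-face bottom row at home (seen 23): [319.7  24.1] 5 mm out: [319.6  15.7]
the job is handed in; nothing more can be done
None
```

The green scraper is in the empty slot, pushed against the end wall with about 11 N and released; a final camera check put it within about 1 mm of home, and I handed the job in at about 17 s (no verdict was returned).

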